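Run the row of blocks home in the glue-up tray and bolt it

TASK

Push the row of three touching wood blocks along the glue-up tray as one closed-up train until the front block is fully home against the end stop. Then push the tray's wooden bolt all the way in by its knob, so that it locks the row from behind. Only push with the fingers: do not pick the blocks up, do not let gaps open in the row, and leave the other things on the bench where they are.

Things in the scene. Friction and masses are not known exactly. Their poses are not given: they have to be found in the camera images.
- tray: Wooden glue-up tray fixed to the bench, 444 mm long (its y). Origin: centre of its underside, on the bench; z up. Its channel runs along y, open at the +y end (y = +222 mm); floor at z = 12 mm, 59 mm wide (x = -29.5 to +29.5), between rails 14 mm thick with tops at z = 24 mm. A wing of the base on the -x side (x to -131, y 38 to 130 mm, z 12 mm) carries the bolt.
- stop_face (a point): Centre of the end stop's face at the channel floor (tray x 0, y -200 mm, z 12 mm); axes as the tray's. The stop is a wood bar across the tray's -y end, its top at z = 48 mm.
- lead_block: Block of the row nearest the end stop: dark brown hardwood offcut, 90 x 55 x 32 mm, about 0.1 kg, loose in the channel, its 90 mm length (its x) along it. Origin: centre of its underside, on the channel floor; its x points along the tray's +y, away from the stop. Home (against the stop) its origin is at tray y = -155 mm.
- middle_block: The middle block of the row, same size and axes; touches the lead block. Home: tray y = -65 mm.
- tail_block: Last block of the row, nearest the open +y end, same size and axes; its free end face is 45 mm from its origin towards tray +y. Home: tray y = +25 mm, end face at +70 mm. The row starts 60 to 100 mm short of the stop and slides with a push of 1 to 4 N.
- bolt (a joint): Wooden bolt sliding along the tray's +x across the channel: 0 = drawn back, 0.036 m = fully in (stopped there). Stays where left; slides with 1.5 to 3 N. Bar 80 x 20 x 14 mm, z = 13 to 27 mm, centred on tray y = +84; its tip is at tray x = -38 mm back, -2 in, 4 mm behind a row that is home. A row short of home is in its way. Guide: x -62.5 to -44.5 mm, top z 34 mm.
- bolt_knob (a point): Centre of the top of the bolt's knob, an upright round dowel 16 mm in diameter that rises from the bar (z = 27 mm) to z = 62 mm; it stands at tray x = -108 mm with the bolt back and -72 mm with it in, tray y = +84 mm. The bar ends 10 mm behind the knob's centre (tray -x).
- wax_tin: Bystander: round red tin, 69 mm wide, 36 mm high, loose. Origin under its centre.
- glue_bottle: Bystander: white glue bottle with a red nozzle, 47 mm wide, 148 mm tall, loose, standing. Origin under its centre.
- tape_measure: Bystander: yellow tape measure, 37 x 92 x 64 mm, loose. Origin under its centre.
- spare_offcut: Bystander: a larger, lighter brown hardwood offcut, 110 x 60 x 50 mm, on the bench outside the tray, loose. Origin under its centre.
- sanding_block: Bystander: sanding block, 64 x 115 x 36 mm, loose. Origin under its centre.
Things that resemble listed ones, but are neither listed nor needed, are in the scene too. What is shaped like the tail_block but purple is not meant.

How it is judged:
By the outcome, as a careful person would: the job done as asked, in the order asked, and still so for the second after the job is handed in, with the robot touching nothing.
It also fails if it takes over 48 s, if anything falls off the work surface, if the arm or the gripper's body presses on something with over 40 N, if the wrist force passes 120 N, or if a joint passes its speed limit or range.

ROBOT

A 6-joint arm with a two-finger parallel gripper is mounted at the origin on a cart in front of the work surface, level with it; the furniture and walls round the work are solid. World frame = base frame: x ahead of the robot, y to its left, z up, the work surface at z = 0. Lengths are in m, angles in rad, forces in N, time in s.
With the tool pointing down it reaches from about 0.25 to 0.775 m from the base axis. Payload 8.9 kg.
Tool frame: the origin (TCP) lies midway between the tips of the shut fingers; the grasp point (between the pads) lies behind it (manip.grasp_offset is the z of the grasp point in the tool frame, in m); z points along the fingers, x is the direction in which the jaws open and shut, and the axes are right-handed (so a half turn about z gives the same grasp; the last joint's range is limited). The gripper opens to 85 mm and grips with 20 to 120 N. Pads are 22 mm wide; open, the fingers measure 114 mm over their backs; the gripper's body (76 mm by 85 mm) begins 54 mm behind the grasp point. The pads swing forward as they close: fully open they stand 13 mm farther back than shut.
Start: joints at [1.05, 0.291, -0.153, 1.127, 0, 1.431], TCP at [0.196, 0.487, 0.231] pointing down, gripper open.
Joint ranges: [-2.52, 2.52], [-0.91, 1.74], [-1.3, 1.37], [-1.96, 2.02], [-1.52, 1.47], [-3.14, 3.14]. Speed limits (rad/s): [2.22, 2.22, 2.79, 3.14, 3.14, 3.14].

INTERFACE

Orientations are given as [roll, pitch, yaw] about the fixed x, y, z axes, in that order (R = Rz(yaw) Ry(pitch) Rx(roll)).
In Python, from rig import status, cams, hand_in, spot_in, silhouettes, spot_point, manip gives the robot as it stands. The module is installed in compiled form; this text tells all that it offers.
- The arm moves only by the shell command python3 -m creep 'ROWS'. ROWS is JSON, a list of rows, each an object of numbers: "x", "y", "z": the shift along the tool's x, y, z in mm; "wx", "wy", "wz": the turn, a rotation vector about the tool's x, y, z in units of 5 degrees (1.0 is 5 degrees); "grip": the finger opening in mm, from 0 to 85.4. In form: [{"x": .., "y": .., "z": .., "wx": .., "wy": .., "wz": .., "grip": ..}, ...]. A call has 1 to 12 rows; each row is the pose to reach, as a shift and turn from the pose commanded when the call began, along the tool's axes at that moment; what a row does not reach only later rows make up. A row lasts 1/8 s, in which the tool goes at most 62.5 mm and 10.7 degrees, less where a joint would pass 70% of its speed; a pose out of reach is approached as far as the arm can. A call with a gripper value outside its range is refused whole. The fingers move at their own pace and stop on an object; the grip force is fixed at half the most. Time passes only in rows, so rows that repeat a pose let the fingers close. It gives the time, the measured TCP pose, the force and the opening at its end, in the units of the state.
- status.get_state(): the state, without advancing time (a new reading comes with each control period).
- cams.capture(name): name is "scene" or "top"; returns the picture (420x560x3 uint8, red, green, blue); there is no depth.
- cams.camera_params(name): a dict with "mtx" (3x3 intrinsics, pixels), "dist_coeffs" ([k1, k2, p1, p2, k3] as OpenCV has them; the pictures are not rectified), "R" (3x3) and "t" (3): a world point X has camera coordinates R X + t. Camera axes: x right, y down, z forward; pixel columns grow to the right and rows downward; lengths in m; the calibration is good to about 2 mm. A picture is of the moment at which its call begins. camera_params takes no time and is no camera call.
- hand_in(): hands the job in, once; it reports no verdict.
Trained networks look in the newest picture that a camera, given by its name, has taken for a name from the list of things; names that differ only in an ending like _2 or _b are one class to them, and where a whole thing is asked for, a point or a joint stands for the part that bears it (a point fixed in the world has none). Each returns a list of dicts, best first, with "confidence" (0 to 1); they miss things now and then, are a little off and sometimes report something else, mostly with a low value. They report only what shows in the picture. A call takes as long as a camera call. They do not tell look-alikes from the thing itself.
- spot_in(camera, thing): "centre" ([column, row] as shares, 0 to 1, of the picture: columns of its width, rows of its height, amid what is visible of it).
- silhouettes(camera, thing): "pixels" (420x560 bool, what is visible of it) and "centre" ([column, row] as shares, 0 to 1, of the picture: columns of its width, rows of its height, amid what is visible of it).
- spot_point(camera, thing): "centre" ([column, row] as shares, 0 to 1, of the picture: columns of its width, rows of its height: a listed point, or the origin of a listed thing).
The state is a dict: "time_s": time; "q": joint angles; "qvel": joint speeds; "effort": joint torques, N m; "tool_pos": TCP position; "tcp_rot": TCP orientation; "force": force on the tool from outside, world axes, zero at the start; "wrist_torque": the same for the moment, N m; "grip_width": finger opening in m.
Only numpy, scipy, OpenCV 4.12 (cv2) and the standard library are available. Lean on these libraries where they do the work, as an engineer would, in place of code of your own. Each camera call takes 0.05 s, during which the arm holds its last target.

## Working session

There is one attempt and no reset: what is moved stays moved. The work goes in short steps, Python scripts to look and compute and a shell command to move; the robot and the scene stay as the last step left them, time stands still between calls to the robot, and variables do not carry over. Pictures are saved under pics/ and viewed, and the job is handed in when it is done.

```bash
mkdir -p pics
python3 - <<'E'
from rig import *
import cv2
s=status.get_state()
print({k:(s[k]) for k in ('time_s','tool_pos','tcp_rot','force','grip_width')}, manip.grasp_offset)
for n in ('scene','top'):
    im=cams.capture(n); cv2.imwrite(f'pics/{n}0.png',im[:,:,::-1])
    p=cams.camera_params(n); print(n,p)
for n in ('scene','top'):
    for t in ('tray','stop_face','bolt_knob','lead_block','middle_block','tail_block','spare_offcut','wax_tin','glue_bottle','tape_measure','sanding_block'):
        print(n,t,[(round(r['confidence'],2),round(r['centre'][0]*560,1),round(r['centre'][1]*420,1)) for r in spot_point(n,t)][:4])
E
```

```text
{'time_s': 0.0, 'tool_pos': array([0.19537843, 0.48683176, 0.23075182]), 'tcp_rot': array([-3.14143089e+00,  1.24548217e-03,  1.18905160e+00]), 'force': array([-0.60855555,  0.27291471, -0.4350769 ]), 'grip_width': 0.08544985149058736} -0.0187
scene {'mtx': array([[431.47889273,   0.        , 278.18416333],
       [  0.        , 431.47889273, 211.68059045],
       [  0.        ,   0.        ,   1.        ]]), 'dist_coeffs': array([0.00327732, 0.        , 0.        , 0.        , 0.        ]), 'R': array([[ 0.81409784, -0.58064959,  0.00952689],
       [-0.42059087, -0.6008413 , -0.67977426],
       [ 0.4004348 ,  0.54939584, -0.73335952]]), 't': array([-0.33091147,  0.33467604,  1.18441559])}
top {'mtx': array([[545.53214513,   0.        , 276.59615058],
       [  0.        , 545.53214513, 217.850359  ],
       [  0.        ,   0.        ,   1.        ]]), 'dist_coeffs': array([-0.21532999,  0.        ,  0.        ,  0.        ,  0.        ]), 'R': array([[ 0.00237383, -0.9999911 , -0.00348781],
       [-0.9910061 , -0.00188581, -0.13380344],
       [ 0.13379567,  0.00377406, -0.99100
[... 411 characters left out ...]
1, 218.7)]
scene wax_tin [(0.84, 225.9, 178.4)]
scene glue_bottle [(0.79, 337.5, 331.7)]
scene tape_measure [(0.95, 303.5, 301.6)]
scene sanding_block [(0.79, 236.8, 230.0)]
top tray [(0.63, 313.8, 192.9), (0.44, 281.5, 225.0)]
top stop_face [(0.56, 377.5, 204.1), (0.55, 315.9, 195.6)]
top bolt_knob [(0.47, 400.2, 253.1), (0.41, 283.6, 224.9)]
top lead_block [(0.77, 343.3, 200.5)]
top middle_block [(0.84, 316.8, 192.7), (0.31, 311.6, 196.4)]
top tail_block [(0.88, 285.4, 193.2), (0.76, 153.1, 266.2)]
top spare_offcut [(0.91, 212.8, 260.0)]
top wax_tin [(0.88, 186.9, 236.6)]
top glue_bottle [(0.82, 399.7, 255.2)]
top tape_measure [(0.54, 362.8, 260.7)]
top sanding_block [(0.73, 257.5, 259.0)]
```

View pics/scene0.png

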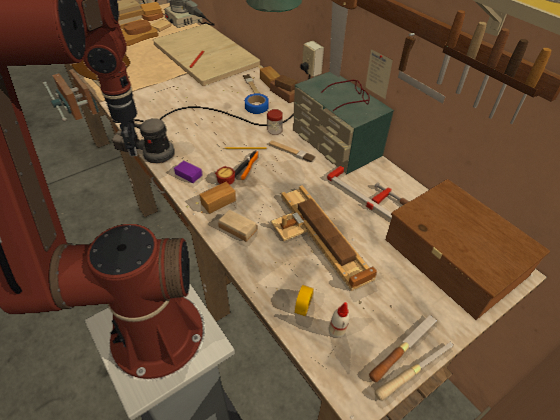

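View pics/top0.png

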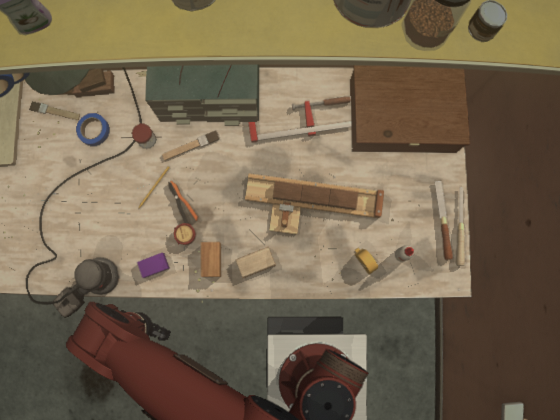

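Run:
```python
import cv2
im=cv2.imread('pics/top0.png')[140:300,220:460]
cv2.imwrite('pics/top0c.png',cv2.resize(im,None,fx=3.3,fy=3.3,interpolation=cv2.INTER_CUBIC))
im=cv2.imread('pics/scene0.png')[150:330,220:420]
cv2.imwrite('pics/scene0c.png',cv2.resize(im,None,fx=3.3,fy=3.3,interpolation=cv2.INTER_CUBIC))
```

```text
(no output)
```

View pics/top0c.png

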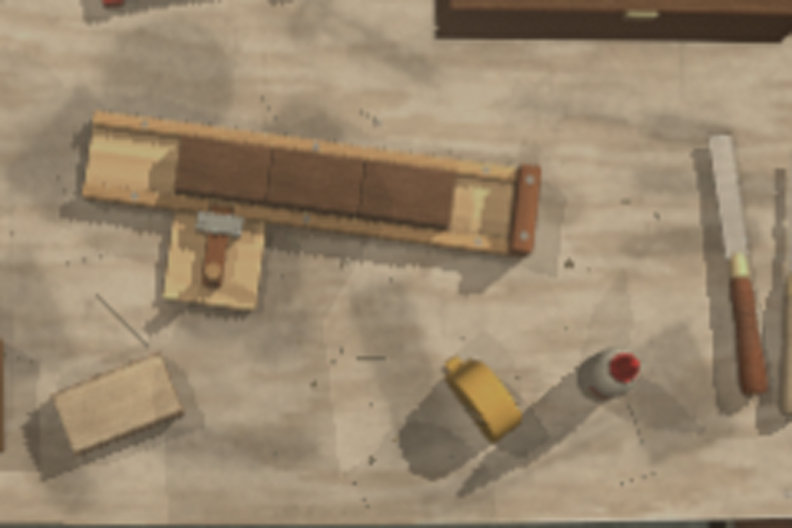

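View pics/scene0c.png

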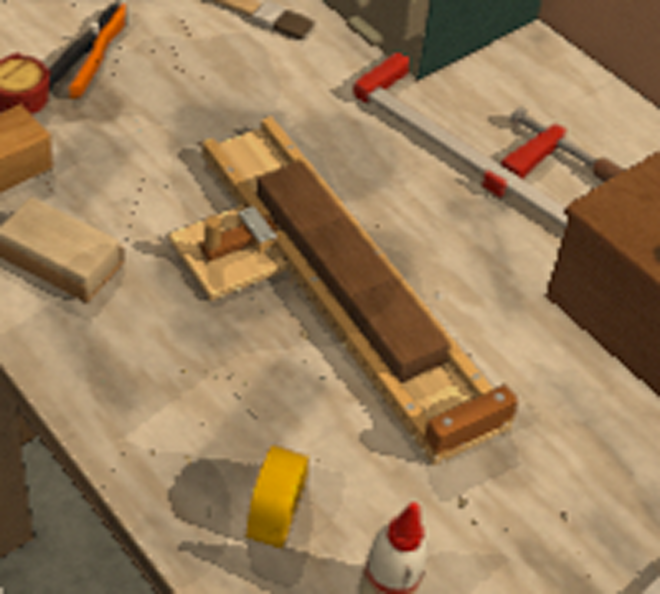

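```bash
cat > h.py <<'E'
import numpy as np, cv2, json
from rig import *
P={n:cams.camera_params(n) for n in('scene','top')}
def proj(n,X):
    p=P[n]; return cv2.projectPoints(np.array(X,float).reshape(-1,1,3),cv2.Rodrigues(p['R'])[0],p['t'],p['mtx'],p['dist_coeffs'])[0].reshape(-1,2)
def T(pose,pt):
    x,y,a=pose; pt=np.atleast_2d(pt)*1e-3; c,s=np.cos(a),np.sin(a)
    return np.c_[x+c*pt[:,0]-s*pt[:,1], y+s*pt[:,0]+c*pt[:,1], pt[:,2]]
def inv(pose,w):
    x,y,a=pose; d=np.asarray(w)[:2]-[x,y]; c,s=np.cos(a),np.sin(a)
    return 1e3*np.array([c*d[0]+s*d[1],-s*d[0]+c*d[1],w[2]])
E
python3 - <<'E'
from h import *
from scipy.optimize import least_squares
top=[((43.5,222,24),(93,113)),((-43.5,222,24),(83,197)),((-131,130,12),(164,297)),((-131,38,12),(251,310)),((-108,84,62),(212,268)),((0,-211,48),(526,209))]
sc=[((43.5,222,24),(267,118)),((-43.5,222,24),(204,141)),((-131,130,12),(170,235)),((-131,38,12),(213,298)),((-108,84,62),(213,222)),((0,-200,48),(470,412))]
D=[('top',np.array([a for a,b in top]),np.array([b for a,b in top])/3.3+[220,140]),('scene',np.array([a for a,b in sc]),np.array([b for a,b in sc])/3.3+[220,150])]
f=lambda p:np.concatenate([(proj(n,T(p,a))-b).ravel() for n,a,b in D])
best=None
for a0 in(0,-.15,.15):
    r=least_squares(f,[.5,-.05,a0],loss='soft_l1')
    if best is None or r.cost<best.cost:best=r
print(best.x,np.round(f(best.x).reshape(-1,2),1))
pose=best.x
# separate fits
for d in D:
    g=lambda p:(proj(d[0],T(p,d[1]))-d[2]).ravel()
    print(d[0],least_squares(g,pose).x)
np.save('pose.npy',pose)
for n in P:
    im=cv2.imread(f'pics/{n}0.png'); im=cv2.resize(im,None,fx=3,fy=3,interpolation=cv2.INTER_CUBIC)
    def line(pts,c):
        q=(proj(n,T(pose,pts))+.5)*3-.5; cv2.polylines(im,[np.round(q).astype(int).reshape(-1,1,2)],True,c,1)
    line([(43.5,222,24),(-43.5,222,24),(-43.5,-222,24),(43.5,-222,24)],(0,255,0))
    line([(29.5,222,24),(-29.5,222,24),(-29.5,-200,24),(29.5,-200,24)],(0,255,255))
    line([(-43.5,130,12),(-131,130,12),(-131,38,12),(-43.5,38,12)],(255,0,0))
    line([(-108+8*np.cos(t),84+8*np.sin(t),62) for t in np.linspace(0,6.3,20)],(255,0,255))
    x0,y0=(680,440) if n=='top' else (740,500)
    cv2.imwrite(f'pics/{n}_ov.png',im[y0:y0+400,x0:x0+540])
E
```

```text
[ 0.59835722  0.00686372 -0.13080025] [[ 0.8 -0.9]
 [ 0.  -0.3]
 [ 0.   0.2]
 [ 1.9 -0. ]
 [ 0.7  1.9]
 [ 0.9 -0.7]
 [ 1.3 -0.8]
 [-0.9  0. ]
 [-0.6 -0.5]
 [-0.6 -0.8]
 [-0.8  0.2]
 [-0.7 -3.4]]
top [ 0.59812162  0.00905048 -0.13398408]
scene [ 0.59632338  0.00244184 -0.13692833]
```

View pics/top_ov.png

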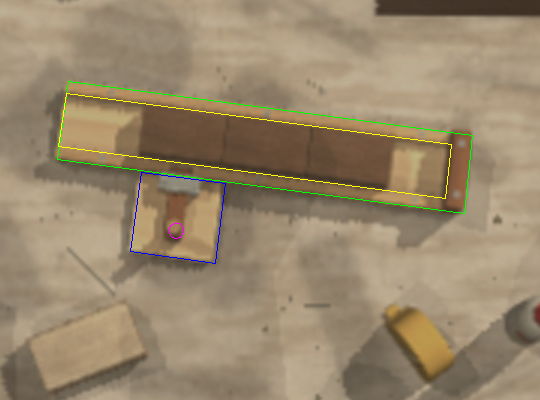

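View pics/scene_ov.png

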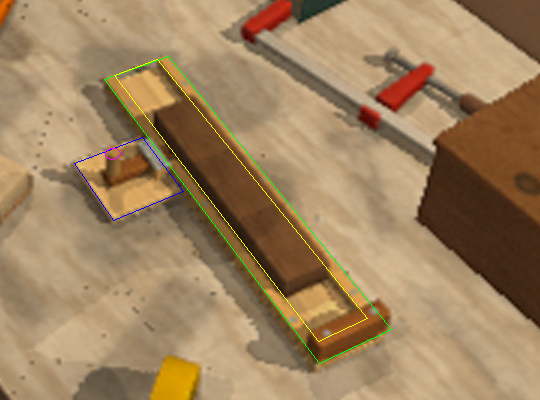

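```bash
cat >> h.py <<'E'
def unproj(n,uv,z):
    p=P[n]; r=cv2.undistortPoints(np.array([[uv]],float),p['mtx'],p['dist_coeffs'])[0,0]
    d=p['R'].T@np.array([r[0],r[1],1]); o=-p['R'].T@p['t']; return o+d*(z-o[2])/d[2]
def delta(pose,pt,yaw):
    from scipy.spatial.transform import Rotation as Ro
    s=status.get_state(); R=Ro.from_euler('xyz',s['tcp_rot']).as_matrix()
    w=T(pose,pt)[0]; d=R.T@(w-s['tool_pos'])*1e3
    Rt=Ro.from_euler('xyz',[np.pi,0,yaw]).as_matrix()
    rv=np.degrees(Ro.from_matrix(R.T@Rt).as_rotvec())/5
    print('to',w,'shift',np.round(d,1),'turn',np.round(rv,2))
E
python3 - <<'E'
from h import *
pose=np.array([.5985,.0065,-.1325]); np.save('pose.npy',pose)
for n,o,pts in (('top',(220,140),[(178,139),(176,188),(453,177),(448,228),(271,150),(365,162)]),('scene',(220,150),[(300,163),(258,182),(448,352),(403,377)])):
    for u in pts:
        uv=np.array(u)/3.3+o; print(n,np.round(inv(pose,unproj(n,uv,.044)),1))
delta(pose,(0,200,150),-.1325)
delta(pose,(0,200,230),-.1325)
E
```

```text
top [ 20.7 136.9  44. ]
top [-27.5 132.3  44. ]
top [  19.7 -133.8   44. ]
top [ -30.9 -134.6   44. ]
top [22.1 45.7 44. ]
top [ 22.7 -46.6  44. ]
scene [ 22.  128.7  44. ]
scene [-30.3 125.1  44. ]
scene [  17.9 -144.4   44. ]
scene [ -34.8 -148.8   44. ]
to [0.62492253 0.20474694 0.15      ] shift [-102.1  503.7   81.3] turn [ 0.    0.   15.14]
to [0.62492253 0.20474694 0.23      ] shift [-102.2  503.7    1.3] turn [ 0.    0.   15.14]
```

```bash
python3 -m creep '[{"x":-10,"y":50,"z":0,"wz":1.5,"grip":0},{"x":-20,"y":100,"z":0,"wz":3,"grip":0},{"x":-30,"y":150,"z":0,"wz":4.5,"grip":0},{"x":-40,"y":200,"z":0,"wz":6,"grip":0},{"x":-50,"y":250,"z":0,"wz":7.5,"grip":0},{"x":-61,"y":300,"z":0,"wz":9,"grip":0},{"x":-71,"y":350,"z":10,"wz":10.5,"grip":0},{"x":-81,"y":400,"z":20,"wz":12,"grip":0},{"x":-91,"y":450,"z":40,"wz":13.5,"grip":0},{"x":-102,"y":500,"z":80,"wz":15.14,"grip":0},{"x":-102,"y":500,"z":80,"wz":15.14,"grip":0},{"x":-102,"y":500,"z":80,"wz":15.14,"grip":0}]'
python3 - <<'E'
from h import *
pose=np.array([.596,.0065,-.1325]); np.save('pose.npy',pose)
delta(pose,(0,192,22),-.1325)
im=cams.capture('scene'); cv2.imwrite('pics/s1.png',cv2.resize(im[80:330,150:450,::-1],None,fx=2.5,fy=2.4))
im=cams.capture('top'); cv2.imwrite('pics/t1.png',cv2.resize(im[120:300,200:440,::-1],None,fx=3,fy=3))
E
```

```text
to [0.62136563 0.19681706 0.022     ] shift [-110.8  503.3  209.3] turn [ 0.    0.   15.14]schema error: expected keys x, y, z, wx, wy, wz, grip
```

View pics/s1.png

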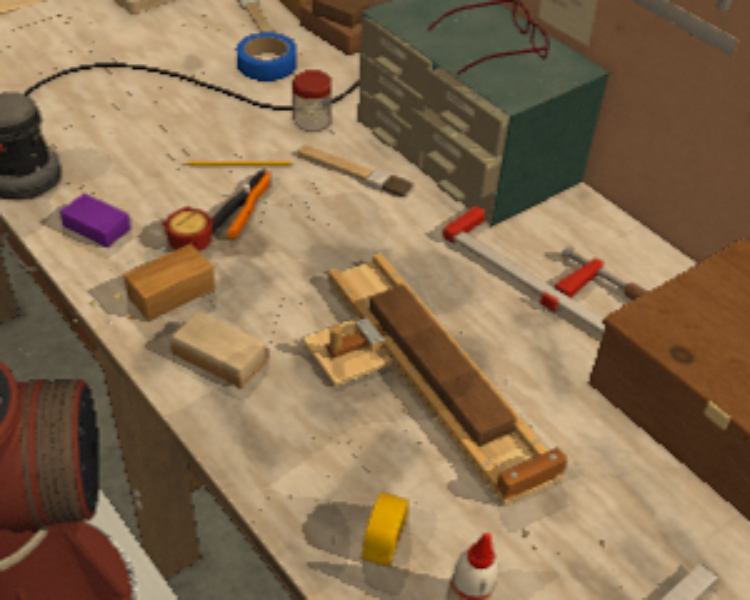

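View pics/t1.png

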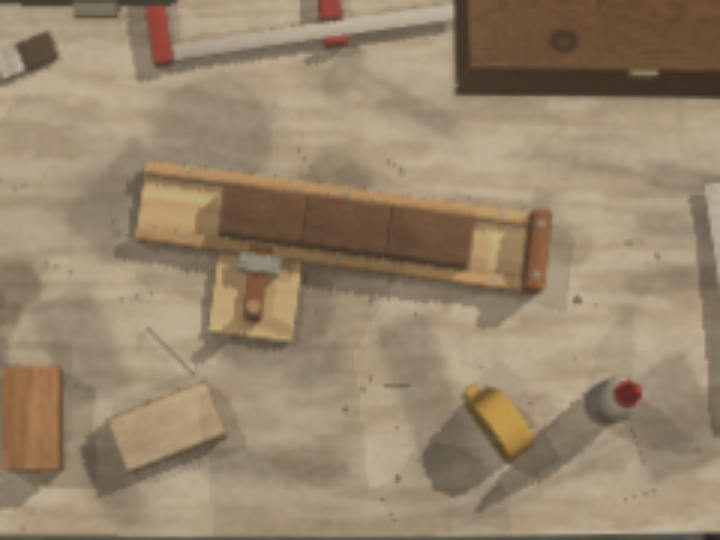

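The call was refused because every key is required. The pictures show the scene unchanged: tail end at (222,212) in the top crop, knob at (254,308). I'll resend the move with all keys.

```bash
python3 -m creep '[{"x":-10,"y":50,"z":0,"wx":0,"wy":0,"wz":1.5,"grip":0},{"x":-20,"y":100,"z":0,"wx":0,"wy":0,"wz":3,"grip":0},{"x":-30,"y":150,"z":0,"wx":0,"wy":0,"wz":4.5,"grip":0},{"x":-40,"y":200,"z":0,"wx":0,"wy":0,"wz":6,"grip":0},{"x":-50,"y":250,"z":0,"wx":0,"wy":0,"wz":7.5,"grip":0},{"x":-61,"y":300,"z":0,"wx":0,"wy":0,"wz":9,"grip":0},{"x":-71,"y":350,"z":10,"wx":0,"wy":0,"wz":10.5,"grip":0},{"x":-81,"y":400,"z":20,"wx":0,"wy":0,"wz":12,"grip":0},{"x":-91,"y":450,"z":40,"wx":0,"wy":0,"wz":13.5,"grip":0},{"x":-110,"y":503,"z":80,"wx":0,"wy":0,"wz":15.14,"grip":0},{"x":-110,"y":503,"z":80,"wx":0,"wy":0,"wz":15.14,"grip":0},{"x":-110,"y":503,"z":80,"wx":0,"wy":0,"wz":15.14,"grip":0}]'
python3 - <<'E'
from h import *
pose=np.load('pose.npy')
delta(pose,(0,192,22),-.1325); print(status.get_state()['grip_width'])
im=cams.capture('scene'); cv2.imwrite('pics/s2.png',cv2.resize(im[80:330,150:450,::-1],None,fx=2.5,fy=2.4))
E
```

```text
time_s: 2.8
tool_pos: [0.6211, 0.1975, 0.151]
tcp_rot: [3.141, 0.001, -0.132]
force: [-1.6, -0.7, 2.1]
grip_width: 0.0003
to [0.62136563 0.19681706 0.022     ] shift [  0.5   0.7 129. ] turn [0.   0.01 0.01]
0.0002726013028975634
```

View pics/s2.png

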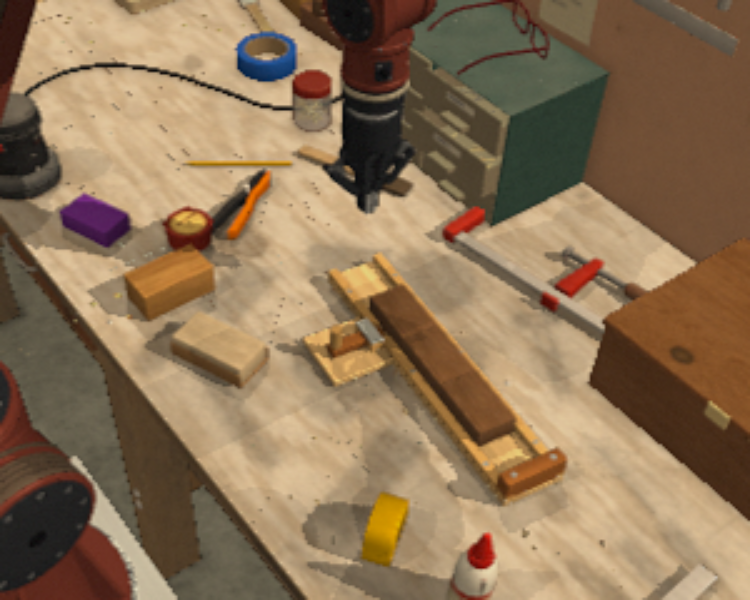

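The tool hovers above the open end of the channel, with the fingertips at (370,205) in the crop. I'll go down behind the tail block.

```bash
python3 -m creep '[{"x":0,"y":0,"z":40,"wx":0,"wy":0,"wz":0,"grip":0},{"x":0,"y":0,"z":80,"wx":0,"wy":0,"wz":0,"grip":0},{"x":0,"y":0,"z":100,"wx":0,"wy":0,"wz":0,"grip":0},{"x":0,"y":0,"z":115,"wx":0,"wy":0,"wz":0,"grip":0},{"x":0,"y":0,"z":129,"wx":0,"wy":0,"wz":0,"grip":0},{"x":0,"y":0,"z":129,"wx":0,"wy":0,"wz":0,"grip":0}]'
python3 - <<'E'
from h import *
im=cams.capture('scene'); cv2.imwrite('pics/s3.png',cv2.resize(im[150:310,220:400,::-1],None,fx=3.7,fy=3.7))
im=cams.capture('top'); cv2.imwrite('pics/t3.png',cv2.resize(im[140:280,220:420,::-1],None,fx=3.8,fy=3.8))
print(inv(np.load('pose.npy'),status.get_state()['tool_pos']))
E
```

```text
time_s: 3.6
tool_pos: [0.6209, 0.1979, 0.0219]
tcp_rot: [3.141, 0.001, -0.132]
force: [-1.0, -1.1, 0.2]
grip_width: 0.0002
[  0.26504427 193.13699559  22.95415863]
```

View pics/s3.png

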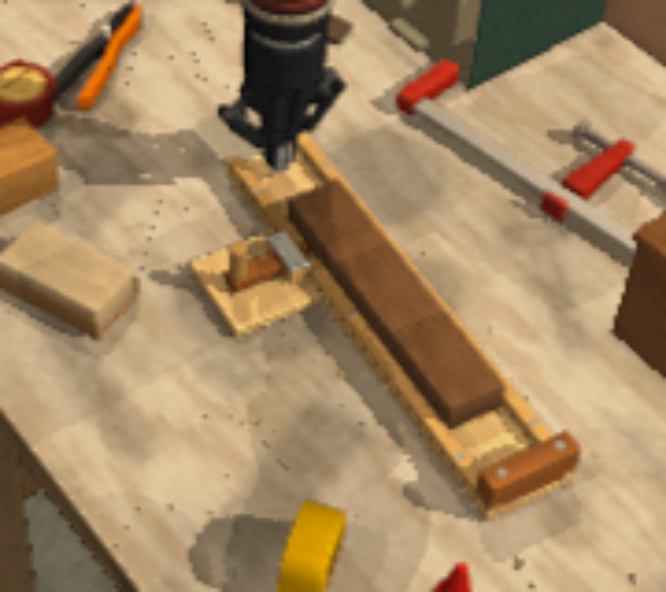

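View pics/t3.png

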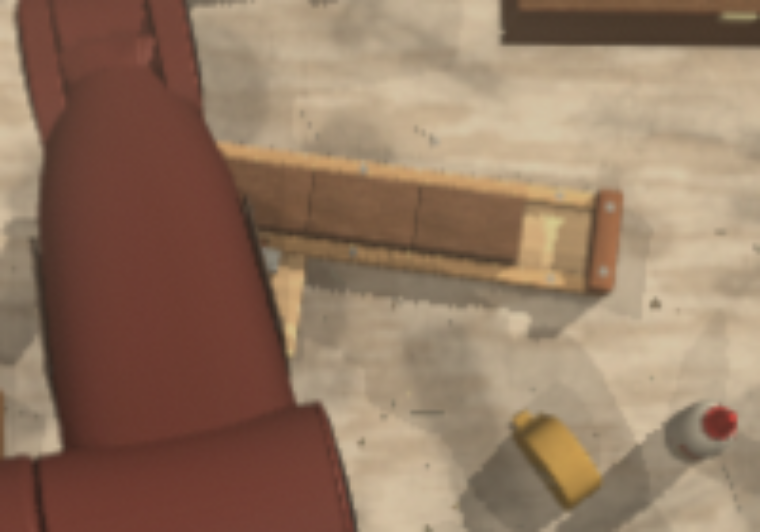

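The fingers are in the channel, centred behind the tail block (tip at (281,162) in the scene crop). Next is a gentle approach.

```bash
python3 -m creep '[{"x":0,"y":8,"z":1,"wx":0,"wy":0,"wz":0,"grip":0},{"x":0,"y":16,"z":2,"wx":0,"wy":0,"wz":0,"grip":0},{"x":0,"y":24,"z":2,"wx":0,"wy":0,"wz":0,"grip":0},{"x":0,"y":32,"z":2,"wx":0,"wy":0,"wz":0,"grip":0},{"x":0,"y":37,"z":2,"wx":0,"wy":0,"wz":0,"grip":0},{"x":0,"y":40,"z":2,"wx":0,"wy":0,"wz":0,"grip":0},{"x":0,"y":43,"z":2,"wx":0,"wy":0,"wz":0,"grip":0},{"x":0,"y":46,"z":2,"wx":0,"wy":0,"wz":0,"grip":0},{"x":0,"y":49,"z":2,"wx":0,"wy":0,"wz":0,"grip":0},{"x":0,"y":52,"z":2,"wx":0,"wy":0,"wz":0,"grip":0},{"x":0,"y":55,"z":2,"wx":0,"wy":0,"wz":0,"grip":0},{"x":0,"y":58,"z":2,"wx":0,"wy":0,"wz":0,"grip":0}]'
python3 - <<'E'
from h import *
print(inv(np.load('pose.npy'),status.get_state()['tool_pos']))
E
```

```text
time_s: 5.2
tool_pos: [0.6137, 0.1401, 0.0203]
tcp_rot: [-3.142, 0.0, -0.132]
force: [0.5, 1.6, 0.2]
grip_width: 0.0004
[-1.02295713e-01  1.34738464e+02  2.02950242e+01]
```

```bash
python3 -m creep '[{"x":0,"y":3,"z":0,"wx":0,"wy":0,"wz":0,"grip":0},{"x":0,"y":6,"z":0,"wx":0,"wy":0,"wz":0,"grip":0},{"x":0,"y":9,"z":0,"wx":0,"wy":0,"wz":0,"grip":0},{"x":0,"y":12,"z":0,"wx":0,"wy":0,"wz":0,"grip":0},{"x":0,"y":15,"z":0,"wx":0,"wy":0,"wz":0,"grip":0},{"x":0,"y":18,"z":0,"wx":0,"wy":0,"wz":0,"grip":0},{"x":0,"y":21,"z":0,"wx":0,"wy":0,"wz":0,"grip":0},{"x":0,"y":24,"z":0,"wx":0,"wy":0,"wz":0,"grip":0},{"x":0,"y":27,"z":0,"wx":0,"wy":0,"wz":0,"grip":0},{"x":0,"y":30,"z":0,"wx":0,"wy":0,"wz":0,"grip":0},{"x":0,"y":33,"z":0,"wx":0,"wy":0,"wz":0,"grip":0},{"x":0,"y":36,"z":0,"wx":0,"wy":0,"wz":0,"grip":0}]'
python3 - <<'E'
from h import *
im=cams.capture('scene'); cv2.imwrite('pics/s4.png',cv2.resize(im[150:310,220:400,::-1],None,fx=3.7,fy=3.7))
im=cams.capture('top'); cv2.imwrite('pics/t4.png',cv2.resize(im[140:280,220:420,::-1],None,fx=3.8,fy=3.8))
print(inv(np.load('pose.npy'),status.get_state()['tool_pos']))
E
```

```text
time_s: 6.7
tool_pos: [0.609, 0.1043, 0.0203]
tcp_rot: [-3.142, 0.0, -0.132]
force: [-0.1, 1.8, -1.0]
grip_width: 0.0002
[-4.07226535e-02  9.83954642e+01  2.03253944e+01]
```

View pics/s4.png

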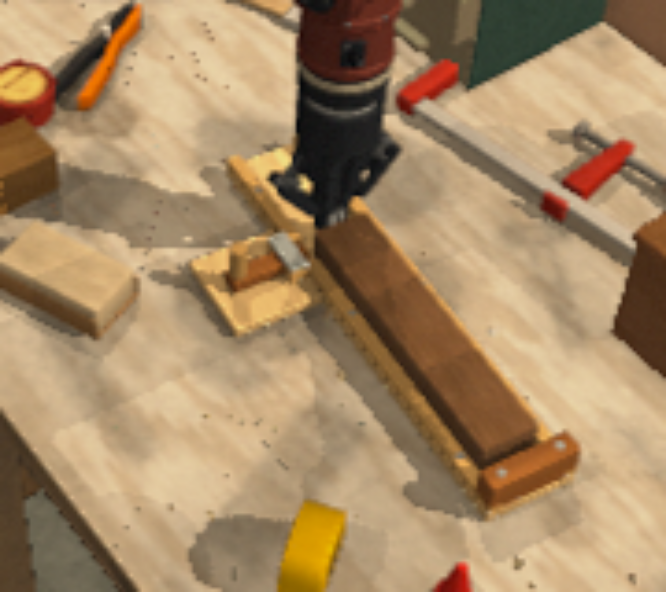

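View pics/t4.png

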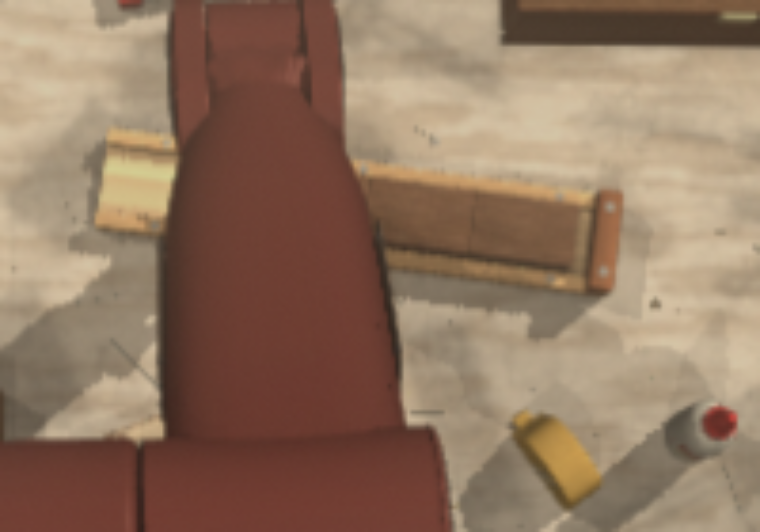

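The train moves closed up; the remaining gap to the stop is roughly 10–17 mm (columns 578–592 in the top crop). I'll continue slower.

```bash
python3 -m creep '[{"x":0,"y":2,"z":0,"wx":0,"wy":0,"wz":0,"grip":0},{"x":0,"y":4,"z":0,"wx":0,"wy":0,"wz":0,"grip":0},{"x":0,"y":6,"z":0,"wx":0,"wy":0,"wz":0,"grip":0},{"x":0,"y":8,"z":0,"wx":0,"wy":0,"wz":0,"grip":0},{"x":0,"y":10,"z":0,"wx":0,"wy":0,"wz":0,"grip":0},{"x":0,"y":10,"z":0,"wx":0,"wy":0,"wz":0,"grip":0}]'
python3 -m creep '[{"x":0,"y":1,"z":0,"wx":0,"wy":0,"wz":0,"grip":0},{"x":0,"y":2,"z":0,"wx":0,"wy":0,"wz":0,"grip":0},{"x":0,"y":3,"z":0,"wx":0,"wy":0,"wz":0,"grip":0}]'
python3 -m creep '[{"x":0,"y":1,"z":0,"wx":0,"wy":0,"wz":0,"grip":0},{"x":0,"y":2,"z":0,"wx":0,"wy":0,"wz":0,"grip":0}]'
```

```text
time_s: 7.55
tool_pos: [0.6077, 0.0943, 0.0203]
tcp_rot: [3.141, -0.0, -0.132]
force: [-0.1, 0.3, -1.0]
grip_width: 0.0005
time_s: 7.92
tool_pos: [0.6073, 0.0917, 0.0203]
tcp_rot: [-3.141, -0.0, -0.132]
force: [0.8, 1.1, -0.4]
grip_width: -0.0002
time_s: 8.18
tool_pos: [0.6071, 0.0897, 0.0203]
tcp_rot: [-3.141, -0.0, -0.132]
force: [0.3, 6.5, -0.3]
grip_width: 0.0002
```

Run:
```python
from h import *
im=cams.capture('top'); cv2.imwrite('pics/t5.png',cv2.resize(im[140:280,220:420,::-1],None,fx=3.8,fy=3.8))
print(inv(np.load('pose.npy'),status.get_state()['tool_pos']))
```

```text
[-2.34865101e-02  8.39690693e+01  2.03572762e+01]
```

View pics/t5.png

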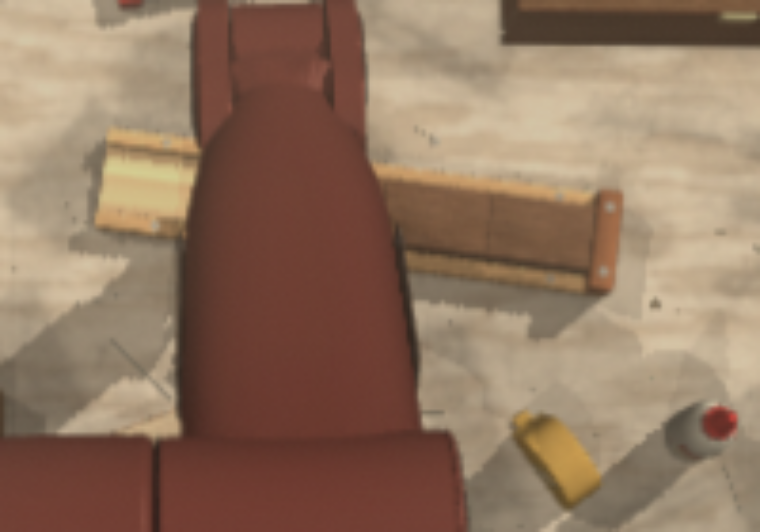

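The force jumped to 6.5 N, and the row looks flush with the stop (column 592). I'll nudge it to confirm.

```bash
python3 -m creep '[{"x":0,"y":0.5,"z":0,"wx":0,"wy":0,"wz":0,"grip":0},{"x":0,"y":1,"z":0,"wx":0,"wy":0,"wz":0,"grip":0},{"x":0,"y":1,"z":0,"wx":0,"wy":0,"wz":0,"grip":0}]'
python3 -m creep '[{"x":0,"y":0.5,"z":0,"wx":0,"wy":0,"wz":0,"grip":0},{"x":0,"y":0.5,"z":0,"wx":0,"wy":0,"wz":0,"grip":0}]'
```

```text
time_s: 8.6
tool_pos: [0.6071, 0.0897, 0.0204]
tcp_rot: [-3.14, -0.0, -0.131]
force: [0.6, 8.0, -0.5]
grip_width: -0.0005
time_s: 8.85
tool_pos: [0.6072, 0.0897, 0.0204]
tcp_rot: [-3.139, -0.0, -0.131]
force: [1.3, 8.8, 0.1]
grip_width: -0.0002
```

```bash
python3 -m creep '[{"x":0,"y":-3,"z":0,"wx":0,"wy":0,"wz":0,"grip":0},{"x":0,"y":-10,"z":0,"wx":0,"wy":0,"wz":0,"grip":0},{"x":0,"y":-20,"z":0,"wx":0,"wy":0,"wz":0,"grip":0},{"x":0,"y":-20,"z":-40,"wx":0,"wy":0,"wz":0,"grip":0},{"x":0,"y":-30,"z":-90,"wx":0,"wy":0,"wz":0,"grip":0},{"x":-50,"y":-30,"z":-120,"wx":0,"wy":0,"wz":0,"grip":0},{"x":-100,"y":-80,"z":-120,"wx":0,"wy":0,"wz":0,"grip":0},{"x":-150,"y":-120,"z":-120,"wx":0,"wy":0,"wz":0,"grip":0},{"x":-150,"y":-160,"z":-120,"wx":0,"wy":0,"wz":0,"grip":0},{"x":-150,"y":-160,"z":-120,"wx":0,"wy":0,"wz":0,"grip":0}]'
python3 - <<'E'
from h import *
for n in P:
    im=cams.capture(n); cv2.imwrite(f'pics/{n}6.png',im[:,:,::-1])
pose=np.load('pose.npy'); 
for n in P:
    for t in('lead_block','tail_block','bolt_knob'):print(n,t,[(round(r['confidence'],2),np.array(r['centre'])*[560,420]) for r in spot_point(n,t)])
    im=cv2.imread(f'pics/{n}6.png'); x0,y0,w,h=(220,140,200,140) if n=='top' else (220,150,180,160)
    cv2.imwrite(f'pics/{n}6c.png',cv2.resize(im[y0:y0+h,x0:x0+w],None,fx=3.7,fy=3.7,interpolation=cv2.INTER_CUBIC))
print(inv(pose,status.get_state()['tool_pos']),status.get_state()['force'])
E
```

```text
time_s: 10.1
tool_pos: [0.4786, 0.2697, 0.1406]
tcp_rot: [-3.141, -0.001, -0.128]
force: [0.3, 0.2, 0.6]
grip_width: 0.0001
scene lead_block [(0.79, array([352.52 , 266.994]))]
scene tail_block [(0.71, array([186.816, 176.82 ])), (0.58, array([318.976, 228.102]))]
scene bolt_knob [(0.48, array([282.408, 216.006]))]
top lead_block []
top tail_block [(0.71, array([304.024, 196.098])), (0.64, array([152.376, 267.792])), (0.47, array([284.984, 221.382]))]
top bolt_knob [(0.56, array([285.6  , 223.482]))]
[-149.73174507  241.62395723  140.28326098] [ 0.37481643 -0.05107675  0.55610104]
```

View pics/top6c.png

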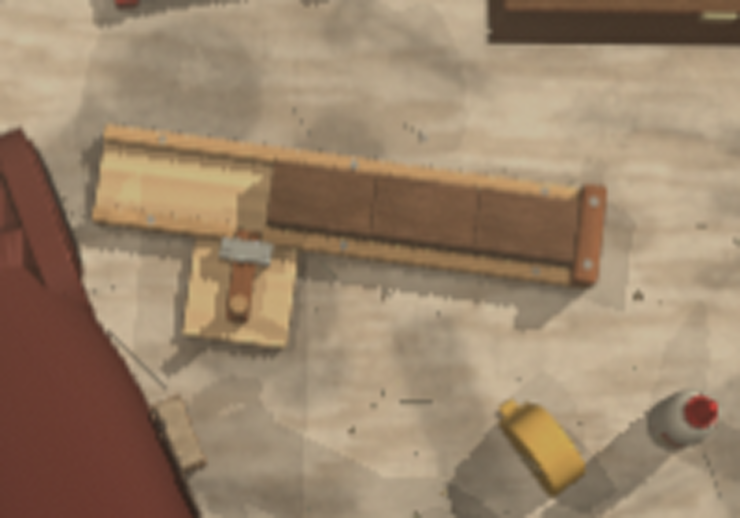

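View pics/scene6c.png

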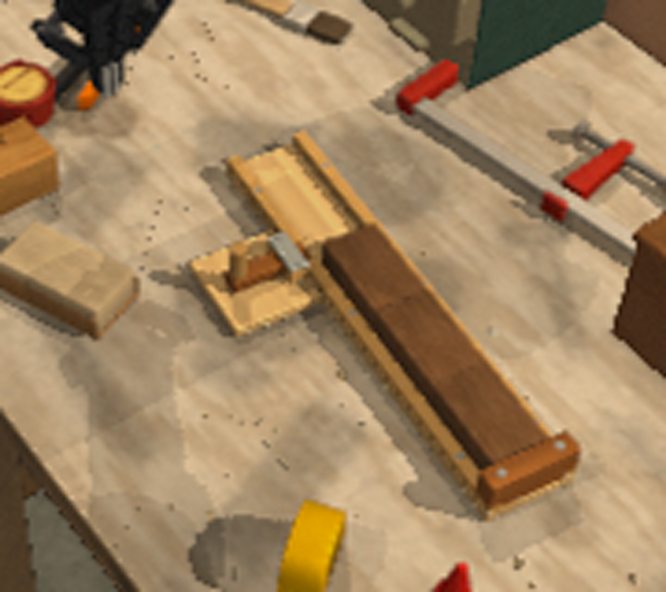

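The row is home against the stop (column 575 in the top crop) with no gaps. The bolt is still back, with the knob at (238,303). Next I'll locate the knob.

Run:
```python
from h import *
pose=np.load('pose.npy')
for n,uv in(('top',(220+238/3.7,140+303/3.7)),('scene',(220+238/3.7,150+248/3.7)),('top',(285.6,223.5)),('scene',(282.4,216))):
    w=unproj(n,uv,.062);print(n,w,inv(pose,w))
delta(pose,(-148,86,42),-.1325)
delta(pose,(-148,86,120),-.1325)
```

```text
top [0.50606219 0.10622753 0.062     ] [-102.32474242   86.97146683   62.        ]
scene [0.50483229 0.10464053 0.062     ] [-103.3342011    85.23589542   62.        ]
top [0.50097073 0.10221218 0.062     ] [-106.84109845   82.31866349   62.        ]
scene [0.50235795 0.1118635  0.062     ] [-106.74109874   92.06865864   62.        ]
to [0.46065895 0.11129886 0.042     ] shift [  1.9 155.6  98.3] turn [ 0.    0.   -0.01]
to [0.46065895 0.11129886 0.12      ] shift [  1.9 155.6  20.3] turn [ 0.    0.   -0.01]
```

```bash
python3 -m creep '[{"x":0,"y":40,"z":0,"wx":0,"wy":0,"wz":0,"grip":0},{"x":0,"y":80,"z":0,"wx":0,"wy":0,"wz":0,"grip":0},{"x":2,"y":120,"z":0,"wx":0,"wy":0,"wz":0,"grip":0},{"x":2,"y":155.5,"z":0,"wx":0,"wy":0,"wz":0,"grip":0},{"x":2,"y":155.5,"z":20,"wx":0,"wy":0,"wz":0,"grip":0},{"x":2,"y":155.5,"z":50,"wx":0,"wy":0,"wz":0,"grip":0},{"x":2,"y":155.5,"z":75,"wx":0,"wy":0,"wz":0,"grip":0},{"x":2,"y":155.5,"z":98,"wx":0,"wy":0,"wz":0,"grip":0},{"x":2,"y":155.5,"z":98,"wx":0,"wy":0,"wz":0,"grip":0}]'
python3 - <<'E'
from h import *
im=cams.capture('scene'); cv2.imwrite('pics/s7.png',cv2.resize(im[150:310,220:400,::-1],None,fx=3.7,fy=3.7,interpolation=cv2.INTER_CUBIC))
print(inv(np.load('pose.npy'),status.get_state()['tool_pos']))
E
```

```text
time_s: 11.62
tool_pos: [0.4594, 0.1116, 0.0412]
tcp_rot: [3.141, 0.003, -0.133]
force: [-0.5, -0.4, -0.4]
grip_width: -0.0001
[-148.39758931   86.4037473    42.22419225]
```

View pics/s7.png

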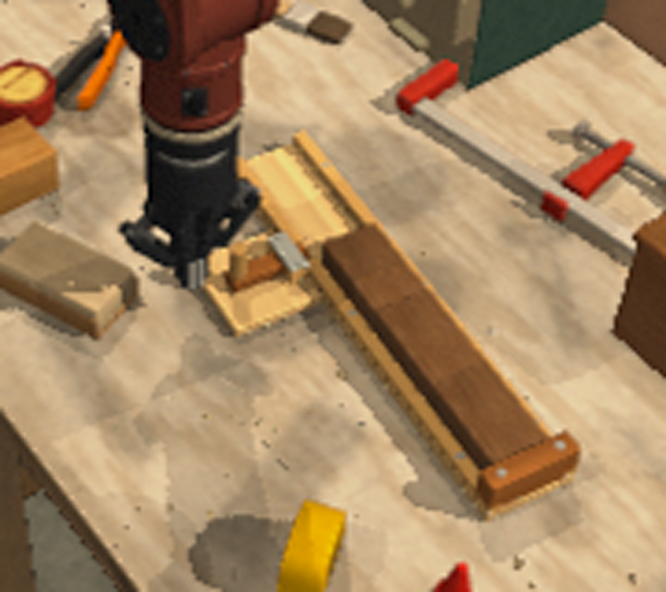

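The fingertips (192,278) are on the −x side of the knob (237,262), in line with it. I'll push along tool +x.

```bash
python3 -m creep '[{"x":5,"y":0,"z":0,"wx":0,"wy":0,"wz":0,"grip":0},{"x":10,"y":0,"z":0,"wx":0,"wy":0,"wz":0,"grip":0},{"x":14,"y":0,"z":0,"wx":0,"wy":0,"wz":0,"grip":0},{"x":17,"y":0,"z":0,"wx":0,"wy":0,"wz":0,"grip":0},{"x":20,"y":0,"z":0,"wx":0,"wy":0,"wz":0,"grip":0},{"x":23,"y":0,"z":0,"wx":0,"wy":0,"wz":0,"grip":0},{"x":26,"y":0,"z":0,"wx":0,"wy":0,"wz":0,"grip":0},{"x":29,"y":0,"z":0,"wx":0,"wy":0,"wz":0,"grip":0},{"x":32,"y":0,"z":0,"wx":0,"wy":0,"wz":0,"grip":0},{"x":35,"y":0,"z":0,"wx":0,"wy":0,"wz":0,"grip":0},{"x":38,"y":0,"z":0,"wx":0,"wy":0,"wz":0,"grip":0},{"x":38,"y":0,"z":0,"wx":0,"wy":0,"wz":0,"grip":0}]'
python3 - <<'E'
from h import *
im=cams.capture('scene'); cv2.imwrite('pics/s8.png',cv2.resize(im[150:310,220:400,::-1],None,fx=3.7,fy=3.7,interpolation=cv2.INTER_CUBIC))
print(inv(np.load('pose.npy'),status.get_state()['tool_pos']))
E
```

```text
time_s: 13.18
tool_pos: [0.4988, 0.107, 0.0423]
tcp_rot: [3.142, -0.0, -0.132]
force: [0.4, -0.1, 0.4]
grip_width: -0.0001
[-109.63927064   86.84369788   42.3372121 ]
```

View pics/s8.png

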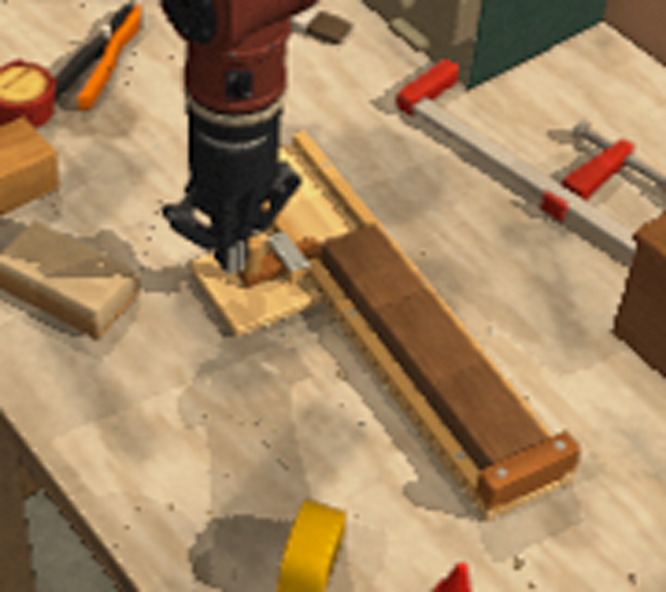

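The bolt is moving cleanly, with its bar now visible crossing the rail at (312,246).

```bash
python3 -m creep '[{"x":2,"y":0,"z":0,"wx":0,"wy":0,"wz":0,"grip":0},{"x":4,"y":0,"z":0,"wx":0,"wy":0,"wz":0,"grip":0},{"x":6,"y":0,"z":0,"wx":0,"wy":0,"wz":0,"grip":0},{"x":8,"y":0,"z":0,"wx":0,"wy":0,"wz":0,"grip":0},{"x":10,"y":0,"z":0,"wx":0,"wy":0,"wz":0,"grip":0},{"x":12,"y":0,"z":0,"wx":0,"wy":0,"wz":0,"grip":0},{"x":14,"y":0,"z":0,"wx":0,"wy":0,"wz":0,"grip":0}]'
python3 -m creep '[{"x":1,"y":0,"z":0,"wx":0,"wy":0,"wz":0,"grip":0},{"x":2,"y":0,"z":0,"wx":0,"wy":0,"wz":0,"grip":0},{"x":2,"y":0,"z":0,"wx":0,"wy":0,"wz":0,"grip":0}]'
python3 -m creep '[{"x":1,"y":0,"z":0,"wx":0,"wy":0,"wz":0,"grip":0},{"x":2,"y":0,"z":0,"wx":0,"wy":0,"wz":0,"grip":0},{"x":2,"y":0,"z":0,"wx":0,"wy":0,"wz":0,"grip":0}]'
```

```text
time_s: 14.1
tool_pos: [0.5124, 0.1053, 0.0423]
tcp_rot: [3.142, 0.0, -0.132]
force: [-1.5, -0.0, 1.4]
grip_width: 0.0
time_s: 14.48
tool_pos: [0.5144, 0.105, 0.0423]
tcp_rot: [-3.142, -0.0, -0.132]
force: [-0.9, 0.3, 0.1]
grip_width: 0.0003
time_s: 14.85
tool_pos: [0.5164, 0.1047, 0.0423]
tcp_rot: [-3.142, -0.0, -0.132]
force: [-0.6, -0.7, 0.8]
grip_width: 0.0001
```

```bash
python3 -m creep '[{"x":1,"y":0,"z":0,"wx":0,"wy":0,"wz":0,"grip":0},{"x":2,"y":0,"z":0,"wx":0,"wy":0,"wz":0,"grip":0},{"x":2,"y":0,"z":0,"wx":0,"wy":0,"wz":0,"grip":0}]'
python3 - <<'E'
from h import *
im=cams.capture('scene'); cv2.imwrite('pics/s9.png',cv2.resize(im[150:310,220:400,::-1],None,fx=3.7,fy=3.7,interpolation=cv2.INTER_CUBIC))
print(inv(np.load('pose.npy'),status.get_state()['tool_pos']))
E
```

```text
time_s: 15.22
tool_pos: [0.5177, 0.1045, 0.0423]
tcp_rot: [3.142, 0.001, -0.132]
force: [-4.5, 0.8, 3.5]
grip_width: -0.0001
[-90.56312282  86.84535498  42.23190085]
```

View pics/s9.png

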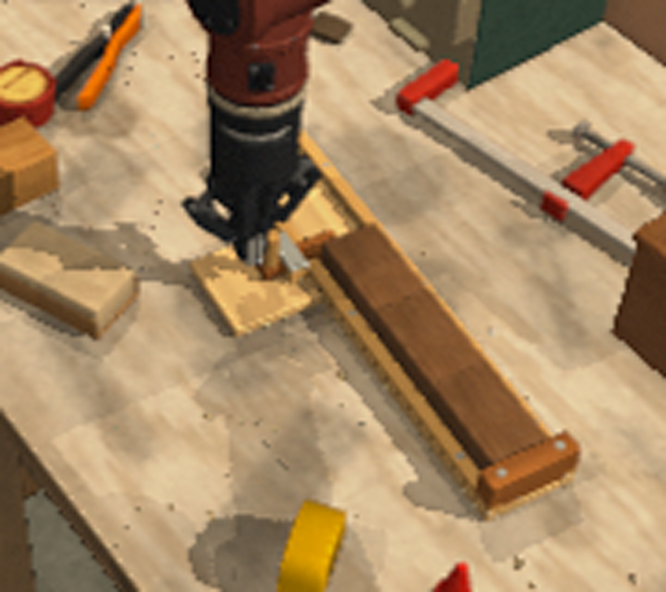

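The force rises and the motion stalls at the expected end. I'll press a little more to confirm.

```bash
python3 -m creep '[{"x":1,"y":0,"z":0,"wx":0,"wy":0,"wz":0,"grip":0},{"x":1.5,"y":0,"z":0,"wx":0,"wy":0,"wz":0,"grip":0},{"x":1.5,"y":0,"z":0,"wx":0,"wy":0,"wz":0,"grip":0}]'
python3 -m creep '[{"x":1,"y":0,"z":0,"wx":0,"wy":0,"wz":0,"grip":0},{"x":1,"y":0,"z":0,"wx":0,"wy":0,"wz":0,"grip":0}]'
```

```text
time_s: 15.65
tool_pos: [0.5179, 0.1045, 0.0421]
tcp_rot: [3.142, 0.003, -0.132]
force: [-9.1, 1.6, 8.2]
grip_width: -0.0001
time_s: 15.9
tool_pos: [0.5181, 0.1045, 0.0421]
tcp_rot: [3.142, 0.005, -0.132]
force: [-12.7, 1.5, 11.4]
grip_width: -0.0001
```

```bash
python3 -m creep '[{"x":-4,"y":0,"z":0,"wx":0,"wy":0,"wz":0,"grip":0},{"x":-14,"y":0,"z":0,"wx":0,"wy":0,"wz":0,"grip":0},{"x":-25,"y":0,"z":0,"wx":0,"wy":0,"wz":0,"grip":0},{"x":-25,"y":0,"z":-40,"wx":0,"wy":0,"wz":0,"grip":0},{"x":-35,"y":0,"z":-90,"wx":0,"wy":0,"wz":0,"grip":0},{"x":-50,"y":-50,"z":-110,"wx":0,"wy":0,"wz":0,"grip":0},{"x":-50,"y":-100,"z":-110,"wx":0,"wy":0,"wz":0,"grip":0},{"x":-50,"y":-150,"z":-110,"wx":0,"wy":0,"wz":0,"grip":0},{"x":-50,"y":-190,"z":-110,"wx":0,"wy":0,"wz":0,"grip":0},{"x":-50,"y":-190,"z":-110,"wx":0,"wy":0,"wz":0,"grip":0}]'
python3 - <<'E'
from h import *
pose=np.load('pose.npy')
for n in P:
    im=cams.capture(n); cv2.imwrite(f'pics/{n}10.png',im[:,:,::-1]); im=im[:,:,::-1]
    x0,y0,w,h=(200,130,220,150) if n=='top' else (200,150,200,160)
    cv2.imwrite(f'pics/{n}10c.png',cv2.resize(im[y0:y0+h,x0:x0+w],None,fx=3.6,fy=3.6,interpolation=cv2.INTER_CUBIC))
E
```

```text
time_s: 17.15
tool_pos: [0.4958, 0.3015, 0.152]
tcp_rot: [-3.141, -0.0, -0.129]
force: [-0.1, 0.8, -0.8]
grip_width: -0.0001
```

View pics/top10c.png

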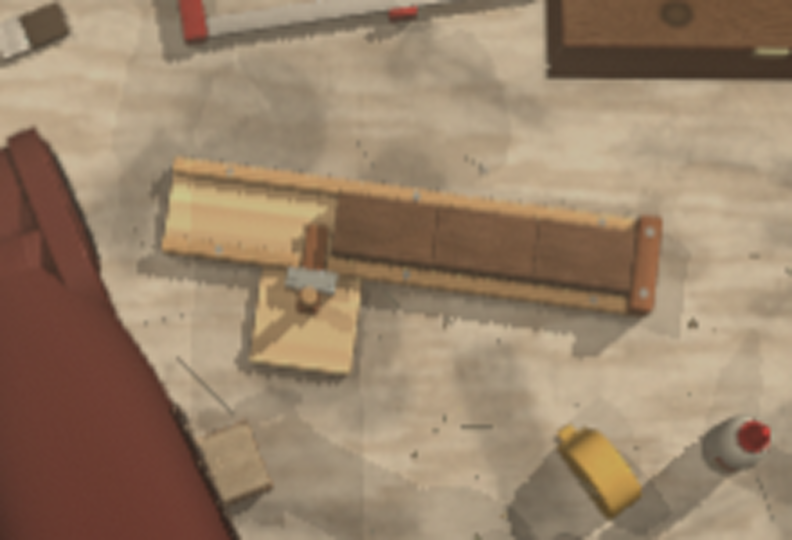

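View pics/scene10c.png

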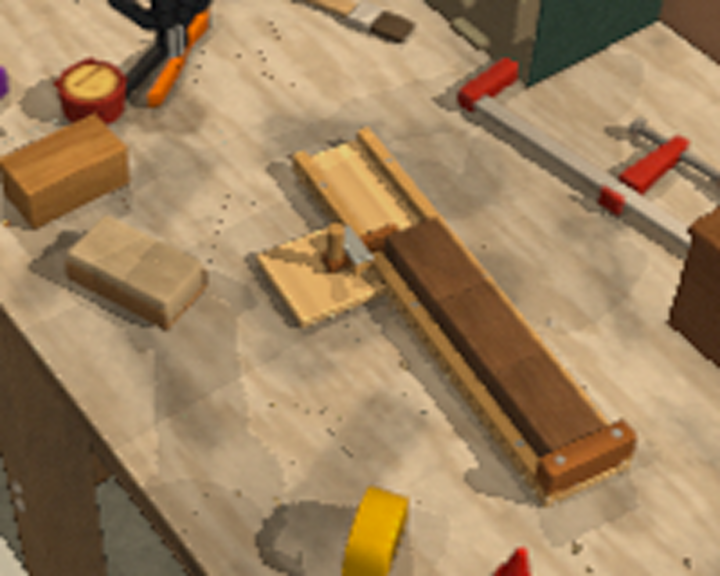

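The bolt lies across the channel behind the row, with its tip near mid-channel (317,226) and the knob at (309,295). The row is tight against the stop and the bystanders haven't moved. I'll do a numeric check of the bolt's travel.

Run:
```python
from h import *
pose=np.load('pose.npy')
for n,a,b in(('top',(220+238/3.7,140+303/3.7),(200+309/3.6,130+295/3.6)),('scene',(220+238/3.7,150+248/3.7),(200+337/3.6,150+230/3.6))):
    A,B=[inv(pose,unproj(n,q,.062)) for q in(a,b)]; print(n,np.round(B-A,1))
print(inv(pose,unproj('top',(200+318/3.6,130+225/3.6),.027)))
a=cv2.imread('pics/top0.png').astype(int)
```

```text
top [32.  -0.5  0. ]
scene [33.5 -1.8  0. ]
[-1.07714754 87.04031669 27.        ]
```

The picked-pixel travel is 32–33.5 mm against 36, within pixel error (about 3 mm). The stall also came with an upward force, so I'll push once more with the fingers lower to make sure it's fully in.

Run:
```python
from h import *
pose=np.load('pose.npy')
delta(pose,(-115,87,34),-.1325)
```

```text
to [0.49350181 0.10793037 0.034     ] shift [ 23.1 189.6 118.1] turn [0.01 0.   0.01]
```

```bash
python3 -m creep '[{"x":0,"y":50,"z":0,"wx":0,"wy":0,"wz":0,"grip":0},{"x":0,"y":100,"z":0,"wx":0,"wy":0,"wz":0,"grip":0},{"x":10,"y":150,"z":0,"wx":0,"wy":0,"wz":0,"grip":0},{"x":18,"y":189.5,"z":0,"wx":0,"wy":0,"wz":0,"grip":0},{"x":18,"y":189.5,"z":30,"wx":0,"wy":0,"wz":0,"grip":0},{"x":18,"y":189.5,"z":70,"wx":0,"wy":0,"wz":0,"grip":0},{"x":18,"y":189.5,"z":100,"wx":0,"wy":0,"wz":0,"grip":0},{"x":18,"y":189.5,"z":117,"wx":0,"wy":0,"wz":0,"grip":0},{"x":23,"y":189.5,"z":117,"wx":0,"wy":0,"wz":0,"grip":0},{"x":29,"y":189.5,"z":117,"wx":0,"wy":0,"wz":0,"grip":0},{"x":35,"y":189.5,"z":117,"wx":0,"wy":0,"wz":0,"grip":0},{"x":40,"y":189.5,"z":117,"wx":0,"wy":0,"wz":0,"grip":0}]'
python3 -m creep '[{"x":2,"y":0,"z":0,"wx":0,"wy":0,"wz":0,"grip":0},{"x":4,"y":0,"z":0,"wx":0,"wy":0,"wz":0,"grip":0},{"x":5,"y":0,"z":0,"wx":0,"wy":0,"wz":0,"grip":0}]'
```

```text
time_s: 18.75
tool_pos: [0.5118, 0.1059, 0.0359]
tcp_rot: [-3.141, -0.001, -0.132]
force: [-0.3, -0.3, -0.2]
grip_width: 0.0002
time_s: 19.12
tool_pos: [0.5158, 0.1053, 0.0353]
tcp_rot: [3.142, 0.0, -0.132]
force: [-1.1, 0.3, 0.0]
grip_width: -0.0002
```

```bash
python3 -m creep '[{"x":1,"y":0,"z":0,"wx":0,"wy":0,"wz":0,"grip":0},{"x":2,"y":0,"z":0,"wx":0,"wy":0,"wz":0,"grip":0},{"x":2,"y":0,"z":0,"wx":0,"wy":0,"wz":0,"grip":0}]'
python3 -m creep '[{"x":1,"y":0,"z":0,"wx":0,"wy":0,"wz":0,"grip":0},{"x":1.5,"y":0,"z":0,"wx":0,"wy":0,"wz":0,"grip":0},{"x":1.5,"y":0,"z":0,"wx":0,"wy":0,"wz":0,"grip":0}]'
python3 -m creep '[{"x":1,"y":0,"z":0,"wx":0,"wy":0,"wz":0,"grip":0},{"x":1.5,"y":0,"z":0,"wx":0,"wy":0,"wz":0,"grip":0},{"x":1.5,"y":0,"z":0,"wx":0,"wy":0,"wz":0,"grip":0}]'
```

```text
time_s: 19.5
tool_pos: [0.5175, 0.1051, 0.0352]
tcp_rot: [3.142, 0.001, -0.132]
force: [-1.2, 1.4, 1.2]
grip_width: -0.0
time_s: 19.88
tool_pos: [0.5177, 0.1051, 0.0351]
tcp_rot: [3.142, 0.003, -0.132]
force: [-6.6, 0.6, 6.3]
grip_width: -0.0003
time_s: 20.25
tool_pos: [0.5178, 0.105, 0.035]
tcp_rot: [3.141, 0.005, -0.132]
force: [-12.0, 1.7, 9.5]
grip_width: -0.0001
```

It stalls at the same place (x = 0.518) at 12 N, so the bolt is on its end stop. Now I'll retreat and check.

```bash
python3 -m creep '[{"x":-4,"y":0,"z":0,"wx":0,"wy":0,"wz":0,"grip":0},{"x":-14,"y":0,"z":0,"wx":0,"wy":0,"wz":0,"grip":0},{"x":-25,"y":0,"z":0,"wx":0,"wy":0,"wz":0,"grip":0},{"x":-25,"y":0,"z":-40,"wx":0,"wy":0,"wz":0,"grip":0},{"x":-35,"y":0,"z":-90,"wx":0,"wy":0,"wz":0,"grip":0},{"x":-50,"y":-50,"z":-125,"wx":0,"wy":0,"wz":0,"grip":0},{"x":-50,"y":-100,"z":-125,"wx":0,"wy":0,"wz":0,"grip":0},{"x":-50,"y":-150,"z":-125,"wx":0,"wy":0,"wz":0,"grip":0},{"x":-50,"y":-190,"z":-125,"wx":0,"wy":0,"wz":0,"grip":0},{"x":-50,"y":-190,"z":-125,"wx":0,"wy":0,"wz":0,"grip":0}]'
python3 - <<'E'
from h import *
im=cams.capture('scene')[:,:,::-1]
cv2.imwrite('pics/s11.png',cv2.resize(im[130:350,150:400],None,fx=2.7,fy=2.7,interpolation=cv2.INTER_CUBIC))
im=cams.capture('top')[:,:,::-1]
cv2.imwrite('pics/t11.png',cv2.resize(im[150:230,230:400],None,fx=4.6,fy=4.6,interpolation=cv2.INTER_CUBIC))
E
```

```text
time_s: 21.5
tool_pos: [0.4957, 0.3019, 0.16]
tcp_rot: [-3.141, -0.0, -0.129]
force: [-0.2, -0.6, -0.2]
grip_width: 0.0
```

View pics/s11.png

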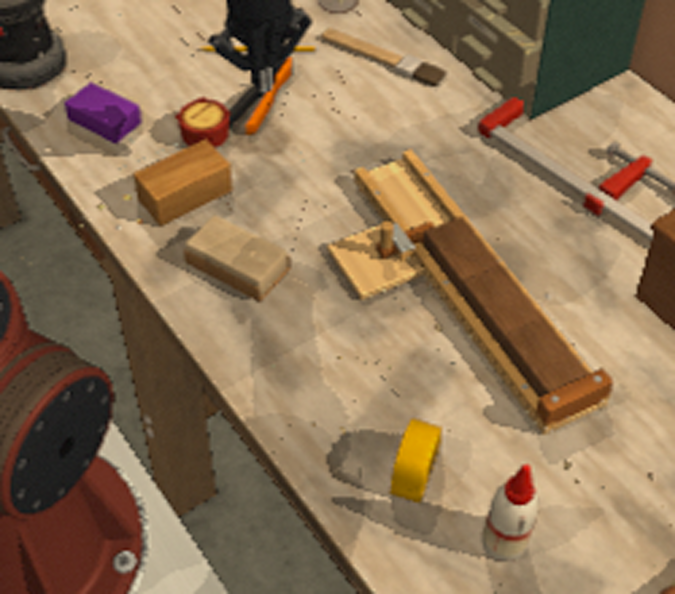

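View pics/t11.png

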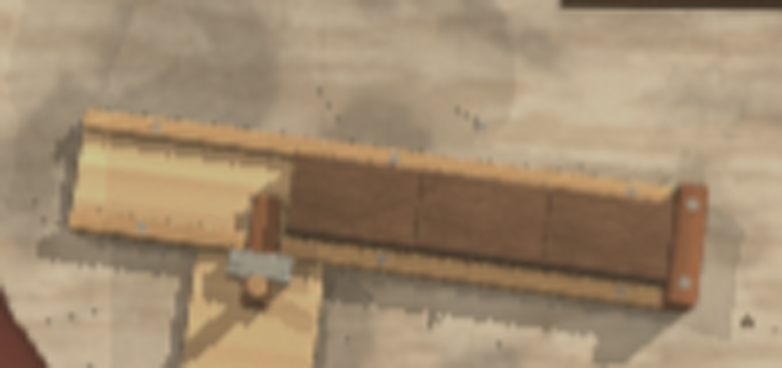

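The row is closed up against the stop (column 670), the bolt is across behind it (265,222), and the gripper is clear of everything.

```bash
python3 -c "
from rig import *
print(hand_in())"
```

```text
the job is handed in; nothing more can be done
None
```

I pushed the three blocks along the tray as one train until the front block was against the end stop. I then pushed the bolt in by its knob until it stopped, and handed the job in at about 21.5 s of the 48 s.

- **Row:** it stopped moving with the force up to 8.8 N, well above its 1–4 N sliding force. Both cameras then showed no gap at the stop or between the blocks.
- **Bolt:** two pushes with the fingers at different heights both stalled at x ≈ 0.518 m with about 12 N. The last picture shows the bar across the channel just behind the tail block.
- **Rest of the bench:** the bystanders look unmoved in the pictures, and the gripper was clear of everything at hand-in.

**Checks that disagreed:**
- My rough pixel measurement of the knob's travel gave 32–33.5 mm rather than 36 mm. Pixel error is about 3 mm, so I relied on the repeated hard stop.
- The wrist also read about 10 N upward at each bolt stall, which I did not fully explain.
- The first move call was refused for missing keys; nothing moved.

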